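Put the kiln furniture away

TASK

Put the kiln furniture away by kind: stand the two cream round props upright in the blue tray, stand the two brown square props upright in the yellow tray, and lay the white three-armed stilt flat in the green tray, each one down on the floor of its tray. Leave the grey freshly turned cup standing where it is.

Things in the scene. Friction and masses are not known exactly. Their poses are not given: they have to be found in the camera images.
- round_prop_a: cream round kiln prop: an upright ceramic tube, 40 mm outside diameter, 20 mm bore, 60 mm tall, about 0.12 kg, standing loose on the bench. Origin: centre of its underside; z up its axis. There are two alike.
- round_prop_b: cream round kiln prop: an upright ceramic tube, 40 mm outside diameter, 20 mm bore, 60 mm tall, about 0.12 kg, standing loose on the bench. Origin: centre of its underside; z up its axis. There are two alike.
- square_prop_a: brown fireclay square kiln prop: an upright block 36 x 36 mm (sides square to its own x and y), 50 mm tall, with a 14 mm hole down the middle, about 0.13 kg, standing loose on the bench. Origin: centre of its underside; z up. There are two alike.
- square_prop_b: brown fireclay square kiln prop: an upright block 36 x 36 mm (sides square to its own x and y), 50 mm tall, with a 14 mm hole down the middle, about 0.13 kg, standing loose on the bench. Origin: centre of its underside; z up. There are two alike.
- stilt: white ceramic stilt, a flat Y, loose, about 0.04 kg. Three arms 120 deg apart from a 22 mm round hub, one along its own +x; each reaches 36 mm from the middle, is 12 mm wide and fills heights 4 to 14 mm. A 6 mm pin stands through each arm 31 mm out, from height 0 to 18. Can be pinched across one arm, 20 mm from the middle. Origin: the middle, at the height of the pins' feet; z up.
- cup: small open cup of grey unfired clay, 66 mm across the rim, 65 mm tall, loose, standing among the other things. It is easily marked: not to be moved. Origin: centre of its underside; z up.
- blue_tray: shallow blue plastic tray, fixed to the bench, empty at the start; 110 (own x) by 170 (own y) mm outside, 30 high, walls and floor 5 mm thick, so 100 x 160 mm inside with the inner floor 5 mm above the bench. Origin: centre of its underside, on the bench; z up. For the two round props.
- yellow_tray: shallow yellow plastic tray, fixed to the bench, empty at the start; 110 (own x) by 170 (own y) mm outside, 30 high, walls and floor 5 mm thick, so 100 x 160 mm inside with the inner floor 5 mm above the bench. Origin: centre of its underside, on the bench; z up. For the two square props.
- green_tray: shallow green plastic tray, fixed to the bench, empty at the start; 110 (own x) by 170 (own y) mm outside, 30 high, walls and floor 5 mm thick, so 100 x 160 mm inside with the inner floor 5 mm above the bench. Origin: centre of its underside, on the bench; z up. For the stilt.

How it is judged:
By the outcome, as a careful person would: the job done as asked, in the order asked, and still so for the second after the job is handed in, with the robot touching nothing.
It also fails if it takes over 128 s, if anything falls off the work surface, if the arm or the gripper's body presses on something with over 40 N, if the wrist force passes 120 N, or if a joint passes its speed limit or range.

ROBOT

A 7-joint arm with a two-finger parallel gripper is mounted at the origin on the work surface. World frame = base frame: x ahead of the robot, y to its left, z up, the work surface at z = 0. Lengths are in mm, angles in degrees, forces in N, time in s.
With the tool pointing down it reaches from about 350 to 900 mm from the base axis. Payload 7.2 kg.
Tool frame: the origin (TCP) lies at the centre of the arm's flange, where the gripper is bolted on; the fingertips stand 173 mm ahead of it and the grasp point (between the pads) lies 155 mm ahead of it (robot.tip_extent is the distance from the TCP to the fingertips, in mm); z points along the fingers, y is the direction in which the jaws open and shut (so a half turn about z gives the same grasp; the last joint's range is limited). The gripper opens to 85 mm and grips with 20 to 120 N. Pads are 22 mm wide; open, the fingers measure 114 mm over their backs; the gripper's body (76 mm by 85 mm) begins 54 mm behind the grasp point. The pads swing forward as they close: fully open they stand 13 mm farther back than shut.
Start: joints at [72.009, 23.554, -0.728, 91.456, 0.321, 64.991, -4.71], TCP at [152.069, -606.216, 404.697] pointing down, gripper open.
Joint ranges: [-169.25, 169.25], [-16.82, 113.86], [-84.01, 82.57], [7.8, 145.47], [-59.2, 239.2], [7.22, 106.19], [-163.78, 163.78]. Speed limits (degrees/s): [136.94, 136.94, 172.46, 172.46, 180, 180, 180].

INTERFACE

Orientations are given as [roll, pitch, yaw] about the fixed x, y, z axes, in that order (R = Rz(yaw) Ry(pitch) Rx(roll)).
In Python, from workcell import robot gives the robot as it stands. The module is installed in compiled form; this text tells all that it offers.
- The arm moves only by the tool send_rows, never from a script. Its argument "targets" is a list of rows, each an object of numbers: "hand": the opening in per cent of the stroke, from 0 (shut) to 100 (fully open); "x", "y", "z": the shift along the tool's x, y, z in m; "spin": the turn about the tool's z in rad. A call has 1 to 10 rows; each row is the pose to reach, as a shift and turn from the pose commanded when the call began, along the tool's axes at that moment; what a row does not reach only later rows make up. A row lasts 1/12 s, in which the tool goes at most 41.7 mm and 7.16 degrees, less where a joint would pass 70% of its speed; a pose out of reach is approached as far as the arm can. A call with a gripper value outside its range is refused whole. The fingers move at their own pace and stop on an object; "grip_force" is the grip in N (left out, the last holds). Time passes only in rows, so rows that repeat a pose let the fingers close. It gives the time, the measured TCP pose, the force and the opening at its end, in the units of the state.
- robot.sense(): the state, without advancing time (a new reading comes with each control period).
- robot.grab_frame(name): name is "side" or "top"; returns (picture, depth): 480x640x3 uint8, red, green, blue; 480x640 float32, mm along the optical axis (not along the pixel's ray), 0 where there is no reading.
- robot.camera_model(name): a dict with "intrinsics" (3x3 intrinsics, pixels), "eye" and "orientation" of the camera in the world. Camera axes: x right, y down, z forward; pixel columns grow to the right and rows downward; lengths in mm; the calibration is good to about 2 mm. A picture is of the moment at which its call begins. camera_model takes no time and is no camera call.
- robot.close_job(): hands the job in, once; it reports no verdict.
Trained networks look in the newest picture that a camera, given by its name, has taken for a name from the list of things; names that differ only in an ending like _2 or _b are one class to them, and where a whole thing is asked for, a point or a joint stands for the part that bears it (a point fixed in the world has none). Each returns a list of dicts, best first, with "conf" (0 to 1); they miss things now and then, are a little off and sometimes report something else, mostly with a low value. They report only what shows in the picture. A call takes as long as a camera call.
- robot.find_in(thing, camera): "location" ([column, row] in pixels, amid what is visible of it).
The state is a dict: "time": time; "joints": joint angles; "joint_velocities": joint speeds; "joint_torque": joint torques, N m; "position": TCP position; "orientation": TCP orientation; "ft_force": force on the tool from outside, world axes, zero at the start; "ft_torque": the same for the moment, N m; "width": opening from 0.0 (shut) to 1.0 (fully open).
Only numpy, scipy, OpenCV 4.12 (cv2) and the standard library are available. Lean on these libraries where they do the work, as an engineer would, in place of code of your own. Each camera call takes 0.05 s, during which the arm holds its last target. There are 200 camera calls.

## Working session

There is one attempt and no reset: what is moved stays moved. The work goes in short steps, Python scripts to look and compute and a tool call to move; the robot and the scene stay as the last step left them, time stands still between calls to the robot, and variables do not carry over. Pictures are saved under pics/ and viewed, about 12 in all and at most 16, crops included, and the job is handed in when it is done.

Besides the shell and the picture viewer there is one more tool, called after ">>>" as a command line: name --argument value ..., lists and objects as JSON in quotes. send_rows: Moves the arm, as the interface text tells. Its arguments: {"type":"object","properties":{"targets":{"type":"array","items":{"type":"object","properties":{"hand":{"type":"number"},"x":{"type":"number"},"y":{"type":"number"},"z":{"type":"number"},"spin":{"type":"number"}}}},"grip_force":{"type":"number"}},"required":["targets"]}

```bash
mkdir -p pics
cat > h.py <<'E'
import numpy as np, cv2
from workcell import robot
from scipy.spatial.transform import Rotation as R
def cam(n):
    m=robot.camera_model(n); return m
def rot(m):
    o=np.array(m["orientation"],float)
    return o if o.shape==(3,3) else R.from_euler('xyz',o,degrees=True).as_matrix()
def cloud(n,d):
    m=cam(n);K=np.array(m["intrinsics"]);v,u=np.mgrid[0:480,0:640]
    p=np.stack([(u-K[0,2])/K[0,0]*d,(v-K[1,2])/K[1,1]*d,d],-1)
    return p@rot(m).T+np.array(m["eye"])
E
python3 - <<'E'
from h import *
for n in("top","side"):
    p,d=robot.grab_frame(n);cv2.imwrite(f"pics/{n}0.png",p[:,:,::-1]);np.savez(f"{n}0.npz",p=p,d=d)
    m=cam(n);print(n,m["eye"],m["orientation"],m["intrinsics"])
    c=cloud(n,d)
    for t in("round_prop_a","square_prop_a","stilt","cup","blue_tray","yellow_tray","green_tray"):
        for r in robot.find_in(t,n)[:4]:
            u,v=map(int,np.round(r["location"]));print(t,u,v,round(r["conf"],2),c[v,u].round(0))
s=robot.sense();print(s["time"],s["position"],s["orientation"],s["width"])
E
```

```text
top [ 342.87221008    7.88412697 1170.17966971] [-1.71272466e+02  9.43022962e-02 -8.93775978e+01] [[613.53280071   0.         321.42942376]
 [  0.         613.53280071 236.66802985]
 [  0.           0.           1.        ]]
round_prop_a 363 249 0.81 [499. -68.   1.]
round_prop_a 506 317 0.67 [ 372. -337.    6.]
round_prop_a 332 176 0.53 [642.  -8.   4.]
square_prop_a 427 294 0.78 [ 414. -190.   -0.]
square_prop_a 290 248 0.6 [498.  71.  14.]
square_prop_a 150 314 0.58 [371. 333.   7.]
square_prop_a 330 176 0.45 [641.  -4.   6.]
cup 212 291 0.89 [415. 219.   2.]
blue_tray 331 176 0.81 [642.  -6.   3.]
yellow_tray 508 211 0.78 [ 576. -349.    2.]
green_tray 159 208 0.75 [574. 326.   8.]
side [  1.27999461 688.04864011 574.58013265] [-121.61461722   -0.85088957 -144.35438919] [[538.13080911   0.         317.42889578]
 [  0.         538.13080911 238.47493489]
 [  0.           0.           1.        ]]
round_prop_a 445 203 0.8 [ 369. -308.   38.]
round_prop_a 334 233 0.77 [479. -46.  49.]
square_prop_a 398 224 0.83 [ 407. -169.   37.]
square_prop_a 245 388 0.79 [358. 339.  43.]
stilt 293 279 0.87 [483.  77.  11.]
cup 280 317 0.92 [426. 183.  23.]
blue_tray 256 232 0.56 [651. -16.   3.]
yellow_tray 377 184 0.86 [ 566. -363.    4.]
green_tray 148 337 0.63 [574. 324.   4.]
0.8 [ 152.09491775 -606.21533574  404.7514819 ] [ 1.79992412e+02 -3.82605706e-04  1.40865891e+01] 0.9996095340015126
```

View pics/top0.png

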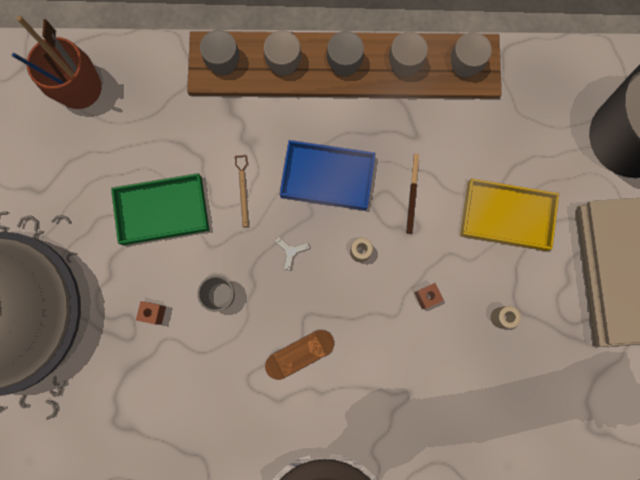

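View pics/side0.png

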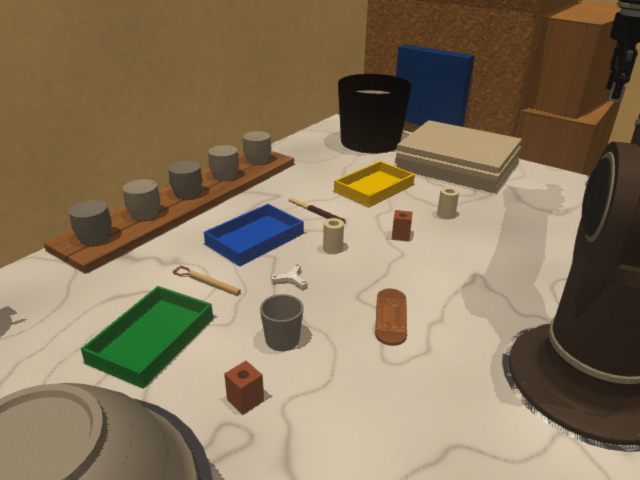

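```bash
cat > meas.py <<'E'
from h import *
def meas(f):
    z=np.load(f);d=z["d"];c=cloud("top",d);H=c[...,2]
    for nm,x,y,lo,hi in [("rA",499,-68,50,75),("rB",372,-337,50,75),("sA",414,-190,40,65),("sB",371,333,40,65),("stilt",498,71,7,25),("cup",415,219,45,80)]:
        m=(abs(c[...,0]-x)<65)&(abs(c[...,1]-y)<65)&(H>lo)&(H<hi)&(d>0)
        m=m.astype(np.uint8)
        P=c[m>0][:,:2]
        if len(P)<10: print(nm,"none");continue
        r=cv2.minAreaRect(P.astype(np.float32));cc=cv2.minEnclosingCircle(P.astype(np.float32))
        print(nm,len(P),"mean",P.mean(0).round(1),"z",np.median(c[m>0][:,2]).round(1),"rect",np.round(r[0],1),np.round(r[1],1),round(r[2],1),"circ",np.round(cc[0],1),round(cc[1],1))
    for nm,x,y in [("blue",642,-6),("yel",576,-349),("grn",574,326)]:
        m=(abs(c[...,0]-x)<110)&(abs(c[...,1]-y)<110)&(H>22)&(H<38)&(d>0)
        n,l,st,ct=cv2.connectedComponentsWithStats(m.astype(np.uint8));k=1+st[1:,4].argmax()
        P=c[l==k][:,:2];r=cv2.minAreaRect(P.astype(np.float32));print(nm,len(P),np.round(r[0],1),np.round(r[1],1),round(r[2],1),"z",np.median(c[l==k][:,2]).round(1))
if __name__=="__main__": meas("top0.npz")
E
python3 meas.py
```

```text
rA 291 mean [492.9 -62.1] z 59.8 rect [492.9 -61.9] [38.6 37.9] 89.8 circ [493.4 -61.9] 20.0
rB 325 mean [ 372.1 -326.5] z 59.6 rect [ 372.1 -326.7] [39.2 37.6] 89.2 circ [ 372.5 -327.1] 20.3
sA 365 mean [ 409.4 -187.2] z 49.9 rect [ 409.7 -187.8] [36. 37.] 24.8 circ [ 409.7 -187.7] 25.0
sB 388 mean [373. 325.] z 50.5 rect [373.1 325.6] [38.7 35.8] 79.8 circ [373.1 324.7] 24.8
stilt 373 mean [492.6  70.2] z 14.4 rect [479.9  71. ] [105.9 114.5] 78.0 circ [480.5  74.3] 75.8
cup 378 mean [410.2 206.4] z 63.9 rect [408.8 201.3] [65.3 64.2] 22.5 circ [408.7 201.8] 33.3
blue 880 [641.    1.8] [170.1 112. ] 81.7 z 29.3
yel 961 [ 567.1 -346.4] [171.1 111.6] 80.6 z 29.0
grn 970 [570.3 321.4] [111.3 171.4] 10.3 z 29.8
```

The top view shows the trays, the two round props at (361,249) and (509,317), the squares at (430,296) and (150,313), the stilt at (290,252) and the cup at (216,293). The side view agrees. The measured heights and sizes match the given ones, except the stilt mask, which is contaminated. I'll refine that and plan the moves.

```bash
cat > plan.py <<'E'
import sys,json
from h import *
# usage: plan.py [x,y,z,yaw] ...  -> chained tool-frame shifts from the present pose
def wrap(a): return (a+180)%360-180
s=robot.sense();p=np.array(s["position"]);yaw=s["orientation"][2]
print("t",round(s["time"],2),"pos",p.round(1),"yaw",round(yaw,1),"w",round(s["width"],3),"q",np.round(s["joints"],0),"F",np.round(s["ft_force"],1))
for a in sys.argv[1:]:
    t=[float(v) for v in a.split(",")];c,n=np.cos(np.radians(yaw)),np.sin(np.radians(yaw))
    d=np.array(t[:3])-p
    print(a,"x %.4f y %.4f z %.4f spin %.3f"%((d[0]*c+d[1]*n)/1e3,(d[0]*n-d[1]*c)/1e3,-d[2]/1e3,np.radians(-wrap(t[3]-yaw))),"rows",round(max(np.linalg.norm(d)/41.7,abs(wrap(t[3]-yaw))/7.16),1))
    p=np.array(t[:3]);yaw=t[3]
E
cat > stilt.py <<'E'
from h import *
from scipy.optimize import minimize
def stilt(f,x0,y0):
    z=np.load(f);d=z["d"];c=cloud("top",d)
    m=(np.hypot(c[...,0]-x0,c[...,1]-y0)<60)&(c[...,2]>7)&(c[...,2]<30)&(d>0)&(z["p"].min(-1)>120)
    n,l,st,ct=cv2.connectedComponentsWithStats(m.astype(np.uint8));k=1+st[1:,4].argmax();P=c[l==k][:,:2]
    def cost(q):
        v=P-q[:2];b=9.
        for i in range(3):
            a=np.radians(q[2]+120*i);u=v@[np.cos(a),np.sin(a)];w=v@[-np.sin(a),np.cos(a)]
            e=np.hypot(np.maximum(np.maximum(-u,u-36),0),w); b=np.minimum(b,e) if i else e
        return (b**2).sum()
    best=min((minimize(cost,[*P.mean(0),a],method="Nelder-Mead") for a in(0,40,80)),key=lambda r:r.fun)
    print("stilt n",len(P),"centre/angle",best.x.round(1),"rms",(best.fun/len(P))**.5)
if __name__=="__main__": stilt("top0.npz",492,70)
E
python3 stilt.py; python3 plan.py 372.3,-326.9,285,-8.3 372.3,-326.9,195,-8.3 372.3,-326.9,300,-8.3 635.5,-36,300,-8.3 635.5,-36,201,-8.3
```

```text
stilt n 344 centre/angle [492.9  70.7  49.1] rms 3.5983112763971024
t 0.8 pos [ 152.1 -606.2  404.8] yaw 14.1 w 1.0 q [72. 24. -1. 91.  0. 65. -5.] F [-0.   0.7 -0.5]
372.3,-326.9,285,-8.3 x 0.2816 y -0.2173 z 0.1198 spin 0.391 rows 9.0
372.3,-326.9,195,-8.3 x 0.0000 y -0.0000 z 0.0900 spin -0.000 rows 2.2
372.3,-326.9,300,-8.3 x 0.0000 y -0.0000 z -0.1050 spin -0.000 rows 2.5
635.5,-36,300,-8.3 x 0.2184 y -0.3258 z -0.0000 spin -0.000 rows 9.4
635.5,-36,201,-8.3 x 0.0000 y -0.0000 z 0.0990 spin -0.000 rows 2.4
```

>>> send_rows --targets '[{"x":0.0313,"y":-0.0241,"z":0.0133,"spin":0.043,"hand":100},{"x":0.0626,"y":-0.0483,"z":0.0266,"spin":0.087,"hand":100},{"x":0.0939,"y":-0.0724,"z":0.0399,"spin":0.13,"hand":100},{"x":0.1252,"y":-0.0966,"z":0.0532,"spin":0.174,"hand":100},{"x":0.1564,"y":-0.1207,"z":0.0666,"spin":0.217,"hand":100},{"x":0.1877,"y":-0.1449,"z":0.0799,"spin":0.26,"hand":100},{"x":0.219,"y":-0.169,"z":0.0932,"spin":0.304,"hand":100},{"x":0.2503,"y":-0.1932,"z":0.1065,"spin":0.347,"hand":100},{"x":0.2816,"y":-0.2173,"z":0.1198,"spin":0.391,"hand":100},{"x":0.2816,"y":-0.2173,"z":0.1198,"spin":0.391,"hand":100}]'

```text
time: 1.63
position: [376.8, -319.9, 283.0]
orientation: [-179.7, 0.0, -7.9]
ft_force: [-0.5, -0.2, -0.3]
width: 1.0
```

>>> send_rows --targets '[{"hand":80},{"hand":80},{"hand":80},{"hand":80}]'

```text
invalid input
```

```bash
python3 plan.py 372.3,-326.9,195,-8.3
```

```text
t 1.63 pos [ 376.8 -319.9  283. ] yaw -7.9 w 1.0 q [ 39.  20.  -5. 116.   2.  44. -65.] F [-0.5 -0.2 -0.3]
372.3,-326.9,195,-8.3 x -0.0035 y 0.0076 z 0.0880 spin 0.007 rows 2.1
```

>>> send_rows --targets '[{"x":0,"y":0,"z":0,"spin":0,"hand":80},{"x":0,"y":0,"z":0,"spin":0,"hand":80},{"x":0,"y":0,"z":0,"spin":0,"hand":80},{"x":0,"y":0,"z":0,"spin":0,"hand":80},{"x":0,"y":0,"z":0,"spin":0,"hand":80}]'

```text
time: 2.05
position: [371.5, -328.1, 285.2]
orientation: [180.0, -0.0, -8.5]
ft_force: [-0.0, 0.1, -0.9]
width: 0.798
```

```bash
python3 plan.py 372.3,-326.9,195,-8.3
```

```text
t 2.05 pos [ 371.5 -328.1  285.2] yaw -8.5 w 0.798 q [ 40.  20.  -5. 116.   2.  44. -65.] F [-0.   0.1 -0.9]
372.3,-326.9,195,-8.3 x 0.0006 y -0.0013 z 0.0902 spin -0.003 rows 2.2
```

>>> send_rows --targets '[{"x":0,"y":0,"z":0.02,"spin":0,"hand":80},{"x":0,"y":0,"z":0.04,"spin":0,"hand":80},{"x":0,"y":0,"z":0.06,"spin":0,"hand":80},{"x":0,"y":0,"z":0.075,"spin":0,"hand":80},{"x":0,"y":0,"z":0.085,"spin":0,"hand":80},{"x":0,"y":0,"z":0.09,"spin":0,"hand":80},{"x":0,"y":0,"z":0.09,"spin":0,"hand":80},{"x":0,"y":0,"z":0.09,"spin":0,"hand":80}]' --grip_force 40

```text
time: 2.72
position: [372.4, -327.3, 195.3]
orientation: [180.0, -0.0, -8.3]
ft_force: [0.2, -0.8, -0.3]
width: 0.8
```

>>> send_rows --targets '[{"x":0,"y":0,"z":0,"spin":0,"hand":20},{"x":0,"y":0,"z":0,"spin":0,"hand":20},{"x":0,"y":0,"z":0,"spin":0,"hand":20},{"x":0,"y":0,"z":0,"spin":0,"hand":20},{"x":0,"y":0,"z":0,"spin":0,"hand":20},{"x":0,"y":0,"z":0,"spin":0,"hand":20},{"x":0,"y":0,"z":0,"spin":0,"hand":20}]'

```text
time: 3.3
position: [372.6, -327.2, 196.0]
orientation: [179.9, -0.1, -8.3]
ft_force: [-0.9, -0.8, 5.3]
width: 0.468
```

>>> send_rows --targets '[{"x":0,"y":0,"z":-0.015,"spin":0,"hand":20},{"x":0,"y":0,"z":-0.04,"spin":0,"hand":20},{"x":0,"y":0,"z":-0.07,"spin":0,"hand":20},{"x":0,"y":0,"z":-0.095,"spin":0,"hand":20},{"x":0,"y":0,"z":-0.105,"spin":0,"hand":20},{"x":0,"y":0,"z":-0.105,"spin":0,"hand":20}]'

```text
time: 3.8
position: [372.9, -327.4, 302.5]
orientation: [179.8, -0.3, -8.3]
ft_force: [0.2, -0.8, -2.3]
width: 0.457
```

>>> send_rows --targets '[{"x":0.011,"y":-0.0163,"z":0,"spin":0,"hand":20},{"x":0.0328,"y":-0.0489,"z":0,"spin":0,"hand":20},{"x":0.0546,"y":-0.0815,"z":0,"spin":0,"hand":20},{"x":0.0764,"y":-0.114,"z":0,"spin":0,"hand":20},{"x":0.0983,"y":-0.1466,"z":0,"spin":0,"hand":20},{"x":0.12,"y":-0.1792,"z":0,"spin":0,"hand":20},{"x":0.142,"y":-0.2118,"z":0,"spin":0,"hand":20},{"x":0.164,"y":-0.2444,"z":0,"spin":0,"hand":20},{"x":0.186,"y":-0.277,"z":0,"spin":0,"hand":20},{"x":0.202,"y":-0.302,"z":0,"spin":0,"hand":20}]'

```text
time: 4.63
position: [617.2, -53.9, 297.7]
orientation: [-179.9, 0.1, -8.2]
ft_force: [0.1, 0.4, -0.9]
width: 0.465
```

>>> send_rows --targets '[{"x":0.012,"y":-0.0175,"z":0,"spin":0,"hand":20},{"x":0.0164,"y":-0.0238,"z":0,"spin":0,"hand":20},{"x":0.0164,"y":-0.0238,"z":0,"spin":0,"hand":20},{"x":0.0164,"y":-0.0238,"z":0,"spin":0,"hand":20},{"x":0.0164,"y":-0.0238,"z":0,"spin":0,"hand":20}]'

```text
time: 5.05
position: [634.6, -38.1, 299.0]
orientation: [179.9, 0.1, -8.4]
ft_force: [-0.3, -0.0, -2.1]
width: 0.462
```

```bash
python3 plan.py 635.5,-36,201,-8.3
python3 - <<'E'
from h import *
p,d=robot.grab_frame("side");cv2.imwrite("pics/s1.png",p[:,:,::-1])
E
```

```text
t 5.05 pos [634.6 -38.1 299. ] yaw -8.4 w 0.462 q [   6.   31.   -9.   95.    6.   54. -104.] F [-0.3 -0.  -2.1]
635.5,-36,201,-8.3 x 0.0006 y -0.0022 z 0.0980 spin -0.002 rows 2.4
```

View pics/s1.png

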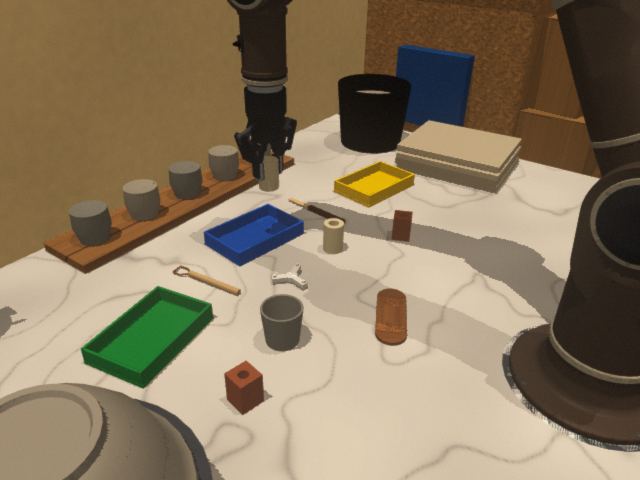

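Prop B is held upright at (269,172), above the right end of the blue tray. Lowering it and opening.

>>> send_rows --targets '[{"x":0,"y":0,"z":0.02,"spin":0,"hand":20},{"x":0,"y":0,"z":0.045,"spin":0,"hand":20},{"x":0,"y":0,"z":0.068,"spin":0,"hand":20},{"x":0,"y":0,"z":0.083,"spin":0,"hand":20},{"x":0,"y":0,"z":0.092,"spin":0,"hand":20},{"x":0,"y":0,"z":0.096,"spin":0,"hand":20},{"x":0,"y":0,"z":0.099,"spin":0,"hand":20},{"x":0,"y":0,"z":0.099,"spin":0,"hand":20},{"x":0,"y":0,"z":0.099,"spin":0,"hand":20},{"x":0,"y":0,"z":0.099,"spin":0,"hand":20}]'

```text
time: 5.93
position: [636.0, -36.2, 201.9]
orientation: [-180.0, -0.1, -8.3]
ft_force: [0.5, -0.5, -1.5]
width: 0.462
```

```bash
python3 plan.py 635.5,-36,201,-8.3 635.5,-36,300,-8.3 493.2,-62,300,-8.3 493.2,-62,195,-8.3 493.2,-62,300,-8.3 646.5,39,300,-8.3
```

```text
t 5.93 pos [636.  -36.2 201.9] yaw -8.3 w 0.462 q [   5.   38.   -9.   99.    8.   44. -106.] F [ 0.5 -0.5 -1.5]
635.5,-36,201,-8.3 x -0.0005 y -0.0002 z 0.0009 spin -0.000 rows 0.0
635.5,-36,300,-8.3 x 0.0000 y -0.0000 z -0.0990 spin -0.000 rows 2.4
493.2,-62,300,-8.3 x -0.1371 y 0.0463 z -0.0000 spin -0.000 rows 3.5
493.2,-62,195,-8.3 x 0.0000 y -0.0000 z 0.1050 spin -0.000 rows 2.5
493.2,-62,300,-8.3 x 0.0000 y -0.0000 z -0.1050 spin -0.000 rows 2.5
646.5,39,300,-8.3 x 0.1371 y -0.1221 z -0.0000 spin -0.000 rows 4.4
```

>>> send_rows --targets '[{"x":0,"y":0,"z":0.001,"spin":0,"hand":20},{"x":0,"y":0,"z":0.001,"spin":0,"hand":20},{"x":0,"y":0,"z":0.001,"spin":0,"hand":62},{"x":0,"y":0,"z":0.001,"spin":0,"hand":62},{"x":0,"y":0,"z":0.001,"spin":0,"hand":62},{"x":0,"y":0,"z":0.001,"spin":0,"hand":62},{"x":0,"y":0,"z":-0.01,"spin":0,"hand":62},{"x":0,"y":0,"z":-0.03,"spin":0,"hand":62},{"x":0,"y":0,"z":-0.065,"spin":0,"hand":62},{"x":0,"y":0,"z":-0.099,"spin":0,"hand":80}]'

```text
time: 6.77
position: [635.1, -36.1, 300.9]
orientation: [180.0, 0.1, -8.3]
ft_force: [0.5, 0.0, 1.6]
width: 0.745
```

>>> send_rows --targets '[{"x":-0.02,"y":0.0065,"z":0,"spin":0,"hand":80},{"x":-0.053,"y":0.018,"z":0,"spin":0,"hand":80},{"x":-0.09,"y":0.0305,"z":0,"spin":0,"hand":80},{"x":-0.12,"y":0.0405,"z":0,"spin":0,"hand":80},{"x":-0.1371,"y":0.0463,"z":0,"spin":0,"hand":80},{"x":-0.1371,"y":0.0463,"z":0,"spin":0,"hand":80},{"x":-0.1371,"y":0.0463,"z":0.01,"spin":0,"hand":80},{"x":-0.1371,"y":0.0463,"z":0.02,"spin":0,"hand":80},{"x":-0.1371,"y":0.0463,"z":0.02,"spin":0,"hand":80},{"x":-0.1371,"y":0.0463,"z":0.02,"spin":0,"hand":80}]'

```text
time: 7.6
position: [493.6, -61.8, 278.7]
orientation: [-180.0, 0.1, -8.3]
ft_force: [-0.7, -0.3, -0.1]
width: 0.803
```

```bash
python3 plan.py 493.2,-62,195,-8.3 493.2,-62,300,-8.3 646.5,39,300,-8.3
python3 - <<'E'
from h import *
p,d=robot.grab_frame("side");cv2.imwrite("pics/s2.png",cv2.resize(p[120:300,180:460,::-1],None,fx=2,fy=2))
E
```

```text
t 7.6 pos [493.6 -61.8 278.7] yaw -8.3 w 0.803 q [  10.   21.  -10.  116.    5.   44. -102.] F [-0.7 -0.3 -0.1]
493.2,-62,195,-8.3 x -0.0004 y 0.0003 z 0.0837 spin 0.000 rows 2.0
493.2,-62,300,-8.3 x 0.0000 y -0.0000 z -0.1050 spin -0.000 rows 2.5
646.5,39,300,-8.3 x 0.1371 y -0.1221 z -0.0000 spin -0.000 rows 4.4
```

View pics/s2.png

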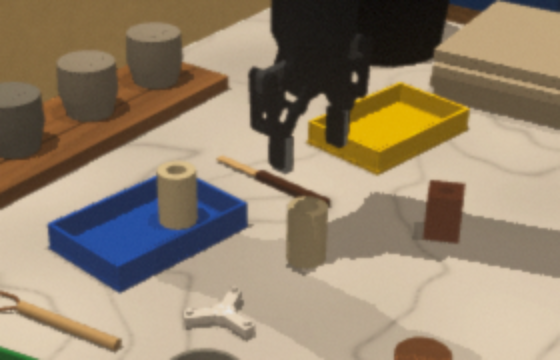

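Prop B now stands upright in the blue tray (crop (177,195)). The gripper is above prop A, so I'll grasp and carry it.

>>> send_rows --targets '[{"x":0,"y":0,"z":0.015,"spin":0,"hand":80},{"x":0,"y":0,"z":0.035,"spin":0,"hand":80},{"x":0,"y":0,"z":0.055,"spin":0,"hand":80},{"x":0,"y":0,"z":0.072,"spin":0,"hand":80},{"x":0,"y":0,"z":0.081,"spin":0,"hand":80},{"x":0,"y":0,"z":0.084,"spin":0,"hand":80},{"x":0,"y":0,"z":0.084,"spin":0,"hand":80},{"x":0,"y":0,"z":0.084,"spin":0,"hand":80}]'

```text
time: 8.32
position: [493.7, -62.0, 196.4]
orientation: [-180.0, -0.0, -8.3]
ft_force: [-0.3, 0.5, -0.2]
width: 0.799
```

>>> send_rows --targets '[{"x":0,"y":0,"z":0,"spin":0,"hand":20},{"x":0,"y":0,"z":0,"spin":0,"hand":20},{"x":0,"y":0,"z":0,"spin":0,"hand":20},{"x":0,"y":0,"z":0,"spin":0,"hand":20},{"x":0,"y":0,"z":0,"spin":0,"hand":20},{"x":0,"y":0,"z":0,"spin":0,"hand":20},{"x":0,"y":0,"z":0,"spin":0,"hand":20}]'

```text
time: 8.9
position: [493.6, -62.2, 196.9]
orientation: [-180.0, -0.1, -8.3]
ft_force: [-1.5, -0.2, 5.5]
width: 0.461
```

>>> send_rows --targets '[{"x":0,"y":0,"z":-0.015,"spin":0,"hand":20},{"x":0,"y":0,"z":-0.04,"spin":0,"hand":20},{"x":0,"y":0,"z":-0.07,"spin":0,"hand":20},{"x":0,"y":0,"z":-0.095,"spin":0,"hand":20},{"x":0,"y":0,"z":-0.105,"spin":0,"hand":20},{"x":0,"y":0,"z":-0.105,"spin":0,"hand":20}]'

```text
time: 9.4
position: [494.0, -62.2, 303.5]
orientation: [-180.0, -0.3, -8.3]
ft_force: [0.2, -0.4, -1.4]
width: 0.461
```

>>> send_rows --targets '[{"x":0.011,"y":-0.0098,"z":0,"spin":0,"hand":20},{"x":0.0343,"y":-0.0305,"z":0,"spin":0,"hand":20},{"x":0.06,"y":-0.0534,"z":0,"spin":0,"hand":20},{"x":0.0857,"y":-0.0763,"z":0,"spin":0,"hand":20},{"x":0.111,"y":-0.0988,"z":0,"spin":0,"hand":20},{"x":0.129,"y":-0.115,"z":0,"spin":0,"hand":20},{"x":0.1371,"y":-0.1221,"z":0,"spin":0,"hand":20},{"x":0.1371,"y":-0.1221,"z":0,"spin":0,"hand":20},{"x":0.1371,"y":-0.1221,"z":0,"spin":0,"hand":20},{"x":0.1371,"y":-0.1221,"z":0,"spin":0,"hand":20}]'

```text
time: 10.23
position: [645.4, 37.6, 299.7]
orientation: [179.9, 0.1, -8.4]
ft_force: [-0.4, -1.1, -1.2]
width: 0.461
```

```bash
python3 plan.py 646.5,39,201,-8.3
```

```text
t 10.23 pos [645.4  37.6 299.7] yaw -8.4 w 0.461 q [  -0.   32.  -10.   94.    7.   55. -111.] F [-0.4 -1.1 -1.2]
646.5,39,201,-8.3 x 0.0008 y -0.0016 z 0.0987 spin -0.001 rows 2.4
```

>>> send_rows --targets '[{"x":0,"y":0,"z":0.02,"spin":0,"hand":20},{"x":0,"y":0,"z":0.045,"spin":0,"hand":20},{"x":0,"y":0,"z":0.068,"spin":0,"hand":20},{"x":0,"y":0,"z":0.083,"spin":0,"hand":20},{"x":0,"y":0,"z":0.092,"spin":0,"hand":20},{"x":0,"y":0,"z":0.096,"spin":0,"hand":20},{"x":0,"y":0,"z":0.099,"spin":0,"hand":20},{"x":0,"y":0,"z":0.099,"spin":0,"hand":20},{"x":0,"y":0,"z":0.099,"spin":0,"hand":20},{"x":0,"y":0,"z":0.099,"spin":0,"hand":20}]'

```text
time: 11.07
position: [646.9, 38.8, 202.9]
orientation: [-180.0, -0.1, -8.3]
ft_force: [-0.1, -0.2, -2.0]
width: 0.461
```

```bash
python3 plan.py 646.5,39,201,-8.3 646.5,39,300,-8.3  409.7,-187.8,285,24.8 409.7,-187.8,188,24.8 409.7,-187.8,300,24.8 561.7,-379,300,-9.4
```

```text
t 11.07 pos [646.9  38.8 202.9] yaw -8.3 w 0.461 q [  -1.   39.  -10.   97.    8.   45. -113.] F [-0.1 -0.2 -2. ]
646.5,39,201,-8.3 x -0.0004 y -0.0001 z 0.0019 spin -0.000 rows 0.0
646.5,39,300,-8.3 x 0.0000 y -0.0000 z -0.0990 spin -0.000 rows 2.4
409.7,-187.8,285,24.8 x -0.2016 y 0.2586 z 0.0150 spin -0.578 rows 7.9
409.7,-187.8,188,24.8 x 0.0000 y 0.0000 z 0.0970 spin -0.000 rows 2.3
409.7,-187.8,300,24.8 x 0.0000 y 0.0000 z -0.1120 spin -0.000 rows 2.7
561.7,-379,300,-9.4 x 0.0578 y 0.2373 z -0.0000 spin 0.597 rows 5.9
```

>>> send_rows --targets '[{"x":0,"y":0,"z":0.001,"spin":0,"hand":20},{"x":0,"y":0,"z":0.0015,"spin":0,"hand":20},{"x":0,"y":0,"z":0.0015,"spin":0,"hand":62},{"x":0,"y":0,"z":0.0015,"spin":0,"hand":62},{"x":0,"y":0,"z":0.0015,"spin":0,"hand":62},{"x":0,"y":0,"z":0.0015,"spin":0,"hand":62},{"x":0,"y":0,"z":-0.01,"spin":0,"hand":62},{"x":0,"y":0,"z":-0.03,"spin":0,"hand":62},{"x":0,"y":0,"z":-0.065,"spin":0,"hand":62},{"x":0,"y":0,"z":-0.098,"spin":0,"hand":80}]'

```text
time: 11.9
position: [646.2, 38.9, 301.0]
orientation: [180.0, 0.1, -8.3]
ft_force: [1.3, 0.8, 0.6]
width: 0.747
```

>>> send_rows --targets '[{"x":-0.01,"y":0.013,"z":0,"spin":-0.03,"hand":80},{"x":-0.03,"y":0.0385,"z":0,"spin":-0.09,"hand":80},{"x":-0.055,"y":0.0705,"z":0,"spin":-0.16,"hand":80},{"x":-0.08,"y":0.1026,"z":0,"spin":-0.23,"hand":80},{"x":-0.105,"y":0.1347,"z":0,"spin":-0.3,"hand":80},{"x":-0.13,"y":0.1668,"z":0,"spin":-0.37,"hand":80},{"x":-0.155,"y":0.1988,"z":0,"spin":-0.445,"hand":80},{"x":-0.178,"y":0.2283,"z":0.005,"spin":-0.51,"hand":80},{"x":-0.195,"y":0.25,"z":0.01,"spin":-0.56,"hand":80},{"x":-0.2016,"y":0.2586,"z":0.015,"spin":-0.578,"hand":80}]'

```text
time: 12.73
position: [406.4, -190.8, 285.5]
orientation: [179.9, 0.1, 24.7]
ft_force: [0.3, -0.2, -1.2]
width: 0.798
```

>>> send_rows --targets '[{"x":0,"y":0,"z":0,"spin":0,"hand":80},{"x":0,"y":0,"z":0,"spin":0,"hand":80},{"x":0,"y":0,"z":0,"spin":0,"hand":80},{"x":0,"y":0,"z":0,"spin":0,"hand":80},{"x":0,"y":0,"z":0,"spin":0,"hand":80}]'

```text
time: 13.15
position: [410.6, -186.9, 285.2]
orientation: [180.0, -0.0, 24.9]
ft_force: [0.6, -0.0, -0.2]
width: 0.799
```

```bash
python3 plan.py 409.7,-187.8,187,24.8 409.7,-187.8,300,24.8 561.7,-379,300,-9.4;  python3 - <<'E'
from h import *
p,d=robot.grab_frame("side");cv2.imwrite("pics/s3.png",cv2.resize(p[120:300,180:460,::-1],None,fx=2,fy=2))
E
```

```text
t 13.15 pos [ 410.6 -186.9  285.2] yaw 24.9 w 0.799 q [ 32.  17. -16. 121.   7.  43. -53.] F [ 0.6 -0.  -0.2]
409.7,-187.8,187,24.8 x -0.0012 y 0.0004 z 0.0982 spin 0.002 rows 2.4
409.7,-187.8,300,24.8 x 0.0000 y 0.0000 z -0.1130 spin -0.000 rows 2.7
561.7,-379,300,-9.4 x 0.0578 y 0.2373 z -0.0000 spin 0.597 rows 5.9
```

View pics/s3.png

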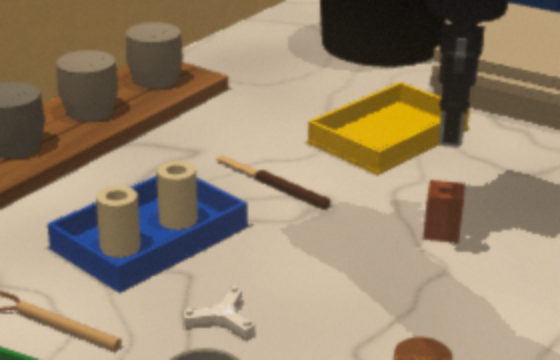

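Both round props stand in the blue tray. Next is square A.

>>> send_rows --targets '[{"x":0,"y":0,"z":0.02,"spin":0,"hand":80},{"x":0,"y":0,"z":0.042,"spin":0,"hand":80},{"x":0,"y":0,"z":0.065,"spin":0,"hand":80},{"x":0,"y":0,"z":0.083,"spin":0,"hand":80},{"x":0,"y":0,"z":0.094,"spin":0,"hand":80},{"x":0,"y":0,"z":0.098,"spin":0,"hand":80},{"x":0,"y":0,"z":0.098,"spin":0,"hand":80},{"x":0,"y":0,"z":0.098,"spin":0,"hand":80}]'

```text
time: 13.87
position: [410.1, -187.6, 187.2]
orientation: [180.0, -0.0, 24.8]
ft_force: [-0.5, -0.7, -1.1]
width: 0.802
```

>>> send_rows --targets '[{"x":0,"y":0,"z":0,"spin":0,"hand":20},{"x":0,"y":0,"z":0,"spin":0,"hand":20},{"x":0,"y":0,"z":0,"spin":0,"hand":20},{"x":0,"y":0,"z":0,"spin":0,"hand":20},{"x":0,"y":0,"z":0,"spin":0,"hand":20},{"x":0,"y":0,"z":0,"spin":0,"hand":20},{"x":0,"y":0,"z":0,"spin":0,"hand":20}]'

```text
time: 14.45
position: [410.0, -188.0, 187.7]
orientation: [179.9, -0.1, 24.8]
ft_force: [-0.2, 1.4, 6.6]
width: 0.417
```

>>> send_rows --targets '[{"x":0,"y":0,"z":-0.015,"spin":0,"hand":20},{"x":0,"y":0,"z":-0.04,"spin":0,"hand":20},{"x":0,"y":0,"z":-0.07,"spin":0,"hand":20},{"x":0,"y":0,"z":-0.098,"spin":0,"hand":20},{"x":0,"y":0,"z":-0.113,"spin":0,"hand":20},{"x":0,"y":0,"z":-0.113,"spin":0,"hand":20}]'

```text
time: 14.95
position: [410.5, -188.2, 303.3]
orientation: [179.7, -0.2, 24.8]
ft_force: [1.2, -1.5, -2.3]
width: 0.416
```

>>> send_rows --targets '[{"x":0.003,"y":0.0125,"z":0,"spin":0.03,"hand":20},{"x":0.01,"y":0.041,"z":0,"spin":0.1,"hand":20},{"x":0.0185,"y":0.076,"z":0,"spin":0.19,"hand":20},{"x":0.0275,"y":0.113,"z":0,"spin":0.28,"hand":20},{"x":0.0365,"y":0.15,"z":0,"spin":0.37,"hand":20},{"x":0.045,"y":0.185,"z":0,"spin":0.46,"hand":20},{"x":0.0525,"y":0.2155,"z":0,"spin":0.54,"hand":20},{"x":0.0568,"y":0.233,"z":0,"spin":0.585,"hand":20},{"x":0.0578,"y":0.2373,"z":0,"spin":0.597,"hand":20},{"x":0.0578,"y":0.2373,"z":0,"spin":0.597,"hand":20}]'

```text
time: 15.78
position: [561.6, -380.1, 297.1]
orientation: [-180.0, 0.2, -9.5]
ft_force: [0.1, 0.3, -1.5]
width: 0.417
```

>>> send_rows --targets '[{"x":0,"y":0,"z":0,"spin":0,"hand":20},{"x":0,"y":0,"z":0,"spin":0,"hand":20},{"x":0,"y":0,"z":0,"spin":0,"hand":20}]'

```text
time: 16.03
position: [561.2, -378.1, 299.8]
orientation: [-180.0, 0.0, -9.3]
ft_force: [0.1, -0.2, -0.8]
width: 0.415
```

```bash
python3 plan.py 561.7,-379,193,-9.4
```

```text
t 16.03 pos [ 561.2 -378.1  299.8] yaw -9.3 w 0.415 q [ 33.  34.  -5.  89.   3.  57. -72.] F [ 0.1 -0.2 -0.8]
561.7,-379,193,-9.4 x 0.0006 y 0.0008 z 0.1068 spin 0.001 rows 2.6
```

>>> send_rows --targets '[{"x":0,"y":0,"z":0.02,"spin":0,"hand":20},{"x":0,"y":0,"z":0.048,"spin":0,"hand":20},{"x":0,"y":0,"z":0.075,"spin":0,"hand":20},{"x":0,"y":0,"z":0.092,"spin":0,"hand":20},{"x":0,"y":0,"z":0.1,"spin":0,"hand":20},{"x":0,"y":0,"z":0.104,"spin":0,"hand":20},{"x":0,"y":0,"z":0.106,"spin":0,"hand":20},{"x":0,"y":0,"z":0.107,"spin":0,"hand":20},{"x":0,"y":0,"z":0.107,"spin":0,"hand":20},{"x":0,"y":0,"z":0.107,"spin":0,"hand":20}]'

```text
time: 16.87
position: [562.0, -379.3, 194.2]
orientation: [180.0, -0.1, -9.4]
ft_force: [-0.3, 0.1, -0.5]
width: 0.412
```

```bash
python3 plan.py 561.7,-379,193,-9.4 561.7,-379,320,-9.4 450,-120,320,30 375,325.6,320,79.8
```

```text
t 16.87 pos [ 562.  -379.3  194.2] yaw -9.4 w 0.412 q [ 33.  41.  -5.  93.   4.  46. -73.] F [-0.3  0.1 -0.5]
561.7,-379,193,-9.4 x -0.0004 y -0.0002 z 0.0012 spin -0.000 rows 0.0
561.7,-379,320,-9.4 x 0.0000 y -0.0000 z -0.1270 spin -0.000 rows 3.0
450,-120,320,30 x -0.1525 y -0.2373 z -0.0000 spin -0.688 rows 6.8
375,325.6,320,79.8 x 0.1578 y -0.4234 z -0.0000 spin -0.869 rows 10.8
```

>>> send_rows --targets '[{"x":0,"y":0,"z":0.001,"spin":0,"hand":20},{"x":0,"y":0,"z":0.0015,"spin":0,"hand":20},{"x":0,"y":0,"z":0.0015,"spin":0,"hand":60},{"x":0,"y":0,"z":0.0015,"spin":0,"hand":60},{"x":0,"y":0,"z":0.0015,"spin":0,"hand":60},{"x":0,"y":0,"z":0.0015,"spin":0,"hand":60},{"x":0,"y":0,"z":-0.012,"spin":0,"hand":60},{"x":0,"y":0,"z":-0.045,"spin":0,"hand":60},{"x":0,"y":0,"z":-0.085,"spin":0,"hand":60},{"x":0,"y":0,"z":-0.126,"spin":0,"hand":80}]'

```text
time: 17.7
position: [561.2, -378.8, 320.4]
orientation: [-180.0, 0.1, -9.4]
ft_force: [0.7, -0.5, 1.2]
width: 0.72
```

>>> send_rows --targets '[{"x":-0.01,"y":-0.0156,"z":0,"spin":-0.045,"hand":80},{"x":-0.031,"y":-0.048,"z":0,"spin":-0.14,"hand":80},{"x":-0.052,"y":-0.081,"z":0,"spin":-0.235,"hand":80},{"x":-0.073,"y":-0.1136,"z":0,"spin":-0.33,"hand":80},{"x":-0.094,"y":-0.1463,"z":0,"spin":-0.425,"hand":80},{"x":-0.115,"y":-0.179,"z":0,"spin":-0.52,"hand":80},{"x":-0.135,"y":-0.21,"z":0,"spin":-0.61,"hand":80},{"x":-0.1525,"y":-0.2373,"z":0,"spin":-0.688,"hand":80}]'

```text
time: 18.37
position: [448.8, -117.9, 319.9]
orientation: [179.9, -0.0, 30.3]
ft_force: [0.9, 0.7, 0.4]
width: 0.799
```

>>> send_rows --targets '[{"x":0.0125,"y":-0.0335,"z":0,"spin":-0.07,"hand":80},{"x":0.0263,"y":-0.0706,"z":0,"spin":-0.145,"hand":80},{"x":0.0402,"y":-0.108,"z":0,"spin":-0.22,"hand":80},{"x":0.054,"y":-0.145,"z":0,"spin":-0.3,"hand":80},{"x":0.068,"y":-0.182,"z":0,"spin":-0.375,"hand":80},{"x":0.0817,"y":-0.219,"z":0,"spin":-0.45,"hand":80},{"x":0.0955,"y":-0.2563,"z":0,"spin":-0.525,"hand":80},{"x":0.1094,"y":-0.2935,"z":0,"spin":-0.6,"hand":80},{"x":0.1232,"y":-0.3306,"z":0,"spin":-0.68,"hand":80},{"x":0.137,"y":-0.3677,"z":0,"spin":-0.755,"hand":80}]'

```text
time: 19.2
position: [384.1, 268.7, 320.0]
orientation: [179.9, -0.0, 73.5]
ft_force: [1.6, 0.4, 1.1]
width: 0.801
```

```bash
python3 plan.py 373.1,325.4,300,79.8 373.1,325.4,187,79.8
```

```text
t 19.2 pos [384.1 268.7 320. ] yaw 73.5 w 0.801 q [ -8.  19. -39. 116.  15.  50. -72.] F [1.6 0.4 1.1]
373.1,325.4,300,79.8 x 0.0513 y -0.0267 z 0.0200 spin -0.111 rows 1.5
373.1,325.4,187,79.8 x 0.0000 y 0.0000 z 0.1130 spin -0.000 rows 2.7
```

>>> send_rows --targets '[{"x":0.03,"y":-0.016,"z":0.01,"spin":-0.07,"hand":80},{"x":0.048,"y":-0.025,"z":0.018,"spin":-0.104,"hand":80},{"x":0.0513,"y":-0.0267,"z":0.02,"spin":-0.111,"hand":80},{"x":0.0513,"y":-0.0267,"z":0.02,"spin":-0.111,"hand":80},{"x":0.0513,"y":-0.0267,"z":0.02,"spin":-0.111,"hand":80},{"x":0.0513,"y":-0.0267,"z":0.02,"spin":-0.111,"hand":80}]'

```text
time: 19.7
position: [374.5, 322.4, 299.4]
orientation: [179.9, 0.0, 79.5]
ft_force: [1.4, 0.2, 0.2]
width: 0.802
```

```bash
python3 plan.py 373.1,325.4,300,79.8 373.1,325.4,187,79.8;  python3 - <<'E'
from h import *
p,d=robot.grab_frame("side");cv2.imwrite("pics/s4.png",p[:,:,::-1])
E
```

```text
t 19.7 pos [374.5 322.4 299.4] yaw 79.5 w 0.802 q [-15.  23. -39. 114.  19.  50. -75.] F [1.4 0.2 0.2]
373.1,325.4,300,79.8 x 0.0027 y -0.0020 z -0.0006 spin -0.005 rows 0.1
373.1,325.4,187,79.8 x 0.0000 y 0.0000 z 0.1130 spin -0.000 rows 2.7
```

View pics/s4.png

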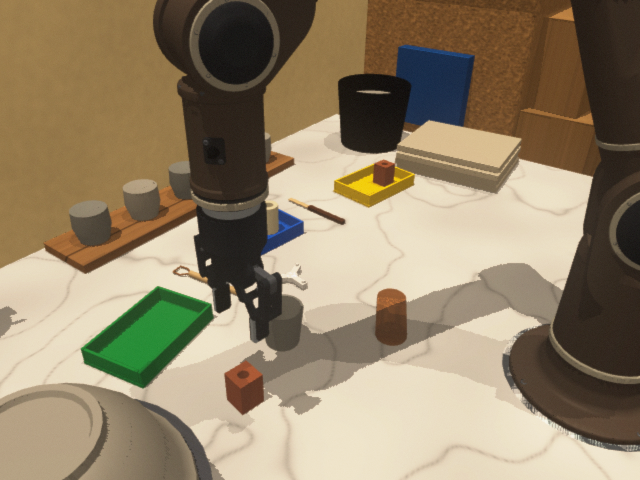

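Square A stands in the yellow tray at (384,172) and square B is at (245,388). I'll correct the hover, part descend, and check.

>>> send_rows --targets '[{"x":0.002,"y":-0.0015,"z":0,"spin":-0.003,"hand":80},{"x":0.002,"y":-0.0015,"z":0.02,"spin":-0.003,"hand":80},{"x":0.002,"y":-0.0015,"z":0.035,"spin":-0.003,"hand":80},{"x":0.002,"y":-0.0015,"z":0.04,"spin":-0.003,"hand":80},{"x":0.002,"y":-0.0015,"z":0.04,"spin":-0.003,"hand":80},{"x":0.002,"y":-0.0015,"z":0.04,"spin":-0.003,"hand":80}]'

```text
time: 20.25
position: [372.9, 325.9, 259.3]
orientation: [-180.0, 0.0, 79.8]
ft_force: [-0.3, -0.1, 0.4]
width: 0.797
```

```bash
python3 plan.py 373.1,325.4,187,79.8
```

```text
t 20.25 pos [372.9 325.9 259.3] yaw 79.8 w 0.797 q [-17.  27. -37. 116.  23.  45. -78.] F [-0.3 -0.1  0.4]
373.1,325.4,187,79.8 x -0.0004 y 0.0002 z 0.0723 spin -0.000 rows 1.7
```

>>> send_rows --targets '[{"x":0,"y":0,"z":0.02,"spin":0,"hand":80},{"x":0,"y":0,"z":0.042,"spin":0,"hand":80},{"x":0,"y":0,"z":0.059,"spin":0,"hand":80},{"x":0,"y":0,"z":0.069,"spin":0,"hand":80},{"x":0,"y":0,"z":0.072,"spin":0,"hand":80},{"x":0,"y":0,"z":0.072,"spin":0,"hand":80},{"x":0,"y":0,"z":0.072,"spin":0,"hand":80}]'

```text
time: 20.83
position: [373.0, 326.4, 187.8]
orientation: [180.0, -0.1, 79.8]
ft_force: [-0.0, -0.9, 0.6]
width: 0.801
```

>>> send_rows --targets '[{"x":0,"y":0,"z":0,"spin":0,"hand":20},{"x":0,"y":0,"z":0,"spin":0,"hand":20},{"x":0,"y":0,"z":0,"spin":0,"hand":20},{"x":0,"y":0,"z":0,"spin":0,"hand":20},{"x":0,"y":0,"z":0,"spin":0,"hand":20},{"x":0,"y":0,"z":0,"spin":0,"hand":20},{"x":0,"y":0,"z":0,"spin":0,"hand":20}]'

```text
time: 21.42
position: [373.0, 326.2, 187.8]
orientation: [179.9, -0.0, 79.8]
ft_force: [0.2, -0.4, 5.8]
width: 0.416
```

>>> send_rows --targets '[{"x":0,"y":0,"z":-0.015,"spin":0,"hand":20},{"x":0,"y":0,"z":-0.045,"spin":0,"hand":20},{"x":0,"y":0,"z":-0.08,"spin":0,"hand":20},{"x":0,"y":0,"z":-0.11,"spin":0,"hand":20},{"x":0,"y":0,"z":-0.128,"spin":0,"hand":20},{"x":0,"y":0,"z":-0.133,"spin":0,"hand":20},{"x":0,"y":0,"z":-0.133,"spin":0,"hand":20}]'

```text
time: 22.0
position: [373.1, 326.1, 321.2]
orientation: [179.9, -0.1, 79.8]
ft_force: [-0.1, 0.1, -1.6]
width: 0.415
```

```bash
python3 plan.py 462,40,320,40 568,-300,320,-5 572.5,-313.8,300,-9.4 572.5,-313.8,193,-9.4
```

```text
t 22.0 pos [373.1 326.1 321.2] yaw 79.8 w 0.415 q [-14.  22. -41. 113.  18.  52. -74.] F [-0.1  0.1 -1.6]
462,40,320,40 x -0.2657 y 0.1383 z 0.0012 spin 0.694 rows 7.2
568,-300,320,-5 x -0.1373 y 0.3286 z -0.0000 spin 0.785 rows 8.5
572.5,-313.8,300,-9.4 x 0.0057 y 0.0134 z 0.0200 spin 0.077 rows 0.6
572.5,-313.8,193,-9.4 x 0.0000 y -0.0000 z 0.1070 spin -0.000 rows 2.6
```

>>> send_rows --targets '[{"x":-0.012,"y":0.0063,"z":0,"spin":0.032,"hand":20},{"x":-0.04,"y":0.021,"z":0,"spin":0.105,"hand":20},{"x":-0.073,"y":0.038,"z":0,"spin":0.19,"hand":20},{"x":-0.106,"y":0.055,"z":0,"spin":0.277,"hand":20},{"x":-0.138,"y":0.072,"z":0,"spin":0.36,"hand":20},{"x":-0.17,"y":0.0885,"z":0,"spin":0.444,"hand":20},{"x":-0.202,"y":0.105,"z":0,"spin":0.528,"hand":20},{"x":-0.234,"y":0.122,"z":0,"spin":0.61,"hand":20},{"x":-0.2657,"y":0.1383,"z":0,"spin":0.694,"hand":20}]'

```text
time: 22.75
position: [461.3, 36.9, 318.2]
orientation: [-179.9, 0.2, 39.7]
ft_force: [0.0, 0.7, -1.3]
width: 0.417
```

>>> send_rows --targets '[{"x":-0.0145,"y":0.0347,"z":0,"spin":0.083,"hand":20},{"x":-0.029,"y":0.0694,"z":0,"spin":0.166,"hand":20},{"x":-0.0435,"y":0.104,"z":0,"spin":0.249,"hand":20},{"x":-0.058,"y":0.1388,"z":0,"spin":0.332,"hand":20},{"x":-0.0725,"y":0.1735,"z":0,"spin":0.415,"hand":20},{"x":-0.087,"y":0.208,"z":0,"spin":0.498,"hand":20},{"x":-0.1015,"y":0.243,"z":0,"spin":0.58,"hand":20},{"x":-0.116,"y":0.2775,"z":0,"spin":0.664,"hand":20},{"x":-0.13,"y":0.311,"z":0,"spin":0.745,"hand":20},{"x":-0.1373,"y":0.3286,"z":0,"spin":0.785,"hand":20}]'

```text
time: 23.58
position: [566.7, -305.6, 317.2]
orientation: [179.9, 0.2, -5.5]
ft_force: [0.2, -0.6, -0.6]
width: 0.419
```

>>> send_rows --targets '[{"x":0.0045,"y":0.0107,"z":0.01,"spin":0.06,"hand":20},{"x":0.0057,"y":0.0134,"z":0.02,"spin":0.077,"hand":20},{"x":0.0057,"y":0.0134,"z":0.02,"spin":0.077,"hand":20},{"x":0.0057,"y":0.0134,"z":0.02,"spin":0.077,"hand":20},{"x":0.0057,"y":0.0134,"z":0.02,"spin":0.077,"hand":20},{"x":0.0057,"y":0.0134,"z":0.02,"spin":0.077,"hand":20}]'

```text
time: 24.08
position: [572.7, -312.6, 300.2]
orientation: [-180.0, -0.0, -9.2]
ft_force: [0.8, -0.5, -1.9]
width: 0.42
```

```bash
python3 plan.py 572.5,-313.8,193,-9.4
```

```text
t 24.08 pos [ 572.7 -312.6  300.2] yaw -9.2 w 0.42 q [ 30.  32.  -8.  93.   5.  55. -79.] F [ 0.8 -0.5 -1.9]
572.5,-313.8,193,-9.4 x -0.0001 y 0.0012 z 0.1072 spin 0.003 rows 2.6
```

>>> send_rows --targets '[{"x":0,"y":0,"z":0.02,"spin":0,"hand":20},{"x":0,"y":0,"z":0.048,"spin":0,"hand":20},{"x":0,"y":0,"z":0.075,"spin":0,"hand":20},{"x":0,"y":0,"z":0.092,"spin":0,"hand":20},{"x":0,"y":0,"z":0.1,"spin":0,"hand":20},{"x":0,"y":0,"z":0.104,"spin":0,"hand":20},{"x":0,"y":0,"z":0.106,"spin":0,"hand":20},{"x":0,"y":0,"z":0.107,"spin":0,"hand":20},{"x":0,"y":0,"z":0.107,"spin":0,"hand":20},{"x":0,"y":0,"z":0.107,"spin":0,"hand":20}]'

```text
time: 24.92
position: [573.1, -313.9, 194.1]
orientation: [180.0, -0.1, -9.3]
ft_force: [-0.5, 0.5, -0.6]
width: 0.416
```

>>> send_rows --targets '[{"x":0,"y":0,"z":0.001,"spin":0,"hand":20},{"x":0,"y":0,"z":0.001,"spin":0,"hand":20},{"x":0,"y":0,"z":0.001,"spin":0,"hand":60},{"x":0,"y":0,"z":0.001,"spin":0,"hand":60},{"x":0,"y":0,"z":0.001,"spin":0,"hand":60},{"x":0,"y":0,"z":0.001,"spin":0,"hand":60},{"x":0,"y":0,"z":-0.012,"spin":0,"hand":60},{"x":0,"y":0,"z":-0.045,"spin":0,"hand":60},{"x":0,"y":0,"z":-0.085,"spin":0,"hand":60},{"x":0,"y":0,"z":-0.107,"spin":0,"hand":60}]'

```text
time: 25.75
position: [573.3, -314.1, 304.8]
orientation: [179.9, -0.2, -9.4]
ft_force: [0.8, -1.5, 0.2]
width: 0.6
```

```bash
python3 plan.py
python3 - <<'E'
from h import *
p,d=robot.grab_frame("top");np.savez("top1.npz",p=p,d=d)
m=cam("top");K=np.array(m["intrinsics"]);e=np.array(m["eye"]);Rm=rot(m)
def uv(P): q=Rm.T@(np.array(P)-e);return (q[:2]/q[2]*K[0,0]+[K[0,2],K[1,2]])
u=uv([492.9,70.7,14]).round().astype(int);print(u)
r=26;im=cv2.resize(p[u[1]-r:u[1]+r,u[0]-r:u[0]+r,::-1],None,fx=10,fy=10,interpolation=cv2.INTER_CUBIC)
for i in range(3):
    a=np.radians(49.1+120*i);q=uv([492.9+36*np.cos(a),70.7+36*np.sin(a),14])
    cv2.line(im,tuple(((uv([492.9,70.7,14])-u+r+.5)*10).astype(int).tolist()),tuple(((q-u+r+.5)*10).astype(int).tolist()),(0,0,255),1)
cv2.imwrite("pics/t1.png",im)
c=cloud("top",d);m=(abs(c[...,0]-492.9)<45)&(abs(c[...,1]-70.7)<45);print(np.percentile(c[m][:,2],[1,25,50,90,99]).round(1))
E
cat > stilt2.py <<'E'
# fit template mask in the picture of the white stilt
from h import *
from scipy.optimize import minimize
def fit(f,x0,y0,zt=14):
    z=np.load(f);p=z["p"].astype(float);m=cam("top");K=np.array(m["intrinsics"]);e=np.array(m["eye"]);Rm=rot(m)
    v,u=np.mgrid[0:480,0:640];ray=np.stack([(u-K[0,2])/K[0,0],(v-K[1,2])/K[1,1],np.ones(u.shape)],-1)@Rm.T
    g=e+ray*((zt-e[2])/ray[...,2])[...,None]
    w=np.hypot(g[...,0]-x0,g[...,1]-y0)<55
    G=g[w][:,:2];I=p[w].min(-1)
    def cost(q,ret=False):
        V=G-q[:2];dd=11-np.hypot(*V.T)
        for i in range(3):
            a=np.radians(q[2]+120*i);uu=V@[np.cos(a),np.sin(a)];ww=V@[-np.sin(a),np.cos(a)]
            dd=np.maximum(dd,np.minimum(np.minimum(6-abs(ww),36-uu),uu))
        s=1/(1+np.exp(-dd/1.2))
        return -np.corrcoef(s,I)[0,1]
    best=min((minimize(cost,[x0,y0,a],method="Nelder-Mead",options=dict(initial_simplex=[[x0,y0,a],[x0+6,y0,a],[x0,y0+6,a],[x0,y0,a+15]])) for a in range(0,120,15)),key=lambda r:r.fun)
    print("fit",best.x.round(1),"corr",-round(best.fun,3));return best.x
if __name__=="__main__":
    import sys;fit(sys.argv[1],float(sys.argv[2]),float(sys.argv[3]))
E
python3 stilt2.py top1.npz 493 70.7; python3 stilt2.py top0.npz 493 70.7
```

```text
t 25.75 pos [ 573.3 -314.1  304.8] yaw -9.4 w 0.6 q [ 30.  32.  -8.  93.   5.  56. -79.] F [ 0.8 -1.5  0.2]
[290 251]
[-4.7 -0.7  1.1 13.5 18.5]
fit [493.5  71.9 169. ] corr 0.73
fit [493.5  71.9  49. ] corr 0.73
```

View pics/t1.png

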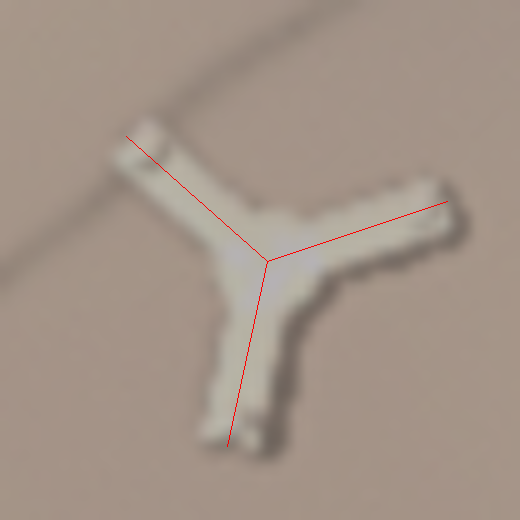

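The fit overlays the stilt well: centre about (493.5, 71.9), arms at 49, 169 and −71°. I'll hover over the 169° arm and check the fingertip height by depth before descending.

```bash
python3 plan.py 473.9,75.7,260,-11 473.9,75.7,176,-11; python3 -c "
from h import *;print(robot.tip_extent)"
```

```text
t 25.8 pos [ 574.4 -314.5  308.7] yaw -9.4 w 0.596 q [ 30.  32.  -8.  93.   5.  56. -79.] F [ 2.4 -2.1  3. ]
473.9,75.7,260,-11 x -0.1626 y -0.3687 z 0.0487 spin 0.029 rows 9.7
473.9,75.7,176,-11 x 0.0000 y -0.0000 z 0.0840 spin -0.000 rows 2.0
173.4
```

>>> send_rows --targets '[{"x":-0.007,"y":-0.016,"z":0,"spin":0.001,"hand":40},{"x":-0.0225,"y":-0.0515,"z":0,"spin":0.004,"hand":40},{"x":-0.038,"y":-0.087,"z":0,"spin":0.007,"hand":40},{"x":-0.0535,"y":-0.1225,"z":0,"spin":0.01,"hand":40},{"x":-0.069,"y":-0.158,"z":0,"spin":0.013,"hand":40},{"x":-0.0845,"y":-0.1935,"z":0,"spin":0.016,"hand":40},{"x":-0.1,"y":-0.229,"z":0,"spin":0.019,"hand":40},{"x":-0.1155,"y":-0.2645,"z":0,"spin":0.022,"hand":40},{"x":-0.131,"y":-0.3,"z":0.005,"spin":0.025,"hand":40},{"x":-0.145,"y":-0.332,"z":0.015,"spin":0.027,"hand":40}]'

```text
time: 26.63
position: [483.1, 39.6, 286.5]
orientation: [-179.9, -0.2, -10.9]
ft_force: [0.6, 0.2, -0.6]
width: 0.401
```

>>> send_rows --targets '[{"x":-0.011,"y":-0.0255,"z":0.015,"spin":0.001,"hand":40},{"x":-0.015,"y":-0.034,"z":0.022,"spin":0.002,"hand":40},{"x":-0.0159,"y":-0.0362,"z":0.025,"spin":0.002,"hand":40},{"x":-0.0159,"y":-0.0362,"z":0.025,"spin":0.002,"hand":40},{"x":-0.0159,"y":-0.0362,"z":0.025,"spin":0.002,"hand":40},{"x":-0.0159,"y":-0.0362,"z":0.025,"spin":0.002,"hand":40},{"x":-0.0159,"y":-0.0362,"z":0.025,"spin":0.002,"hand":40}]'

```text
time: 27.22
position: [475.3, 74.6, 260.5]
orientation: [180.0, -0.1, -11.1]
ft_force: [0.1, 0.3, 0.6]
width: 0.399
```

```bash
python3 plan.py 473.9,75.7,176,-11;  python3 - <<'E'
from h import *
s=robot.sense();x,y,zt=s["position"]
p,d=robot.grab_frame("side");cv2.imwrite("pics/s5.png",cv2.resize(p[120:320,180:460,::-1],None,fx=2,fy=2))
c=cloud("side",d);m=(np.hypot(c[...,0]-x,c[...,1]-y)<60)&(c[...,2]>50)&(d>0)
print("tip z",np.sort(c[m][:,2])[[0,3,8,20,50]].round(1),"TCP",round(zt,1),"diff",(zt-np.sort(c[m][:,2])[[0,3,8,20]]).round(1))
E
```

```text
t 27.22 pos [475.3  74.6 260.5] yaw -11.1 w 0.399 q [  -3.   21.  -14.  119.    8.   41. -123.] F [0.1 0.3 0.6]
473.9,75.7,176,-11 x -0.0016 y -0.0008 z 0.0845 spin -0.003 rows 2.0
tip z [86.7 87.9 88.3 90.5 93.4] TCP 260.5 diff [173.7 172.6 172.2 169.9]
```

View pics/s5.png

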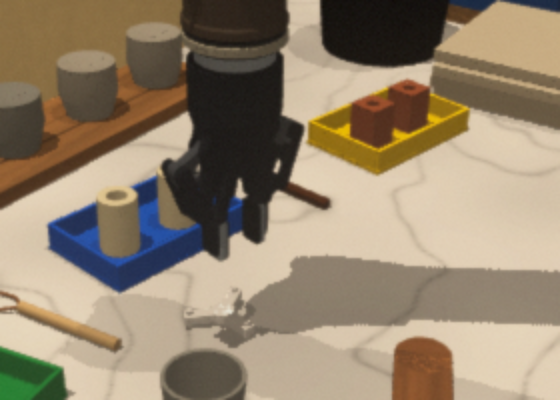

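Both squares are upright in the yellow tray. The tips read about 172 mm ahead of the TCP at 40 % opening, so I'll descend carefully to about 179.

>>> send_rows --targets '[{"x":-0.0008,"y":-0.0005,"z":0.02,"spin":0,"hand":40},{"x":-0.0008,"y":-0.0005,"z":0.042,"spin":0,"hand":40},{"x":-0.0008,"y":-0.0005,"z":0.06,"spin":0,"hand":40},{"x":-0.0008,"y":-0.0005,"z":0.072,"spin":0,"hand":40},{"x":-0.0008,"y":-0.0005,"z":0.079,"spin":0,"hand":40},{"x":-0.0008,"y":-0.0005,"z":0.0815,"spin":0,"hand":40},{"x":-0.0008,"y":-0.0005,"z":0.0815,"spin":0,"hand":40},{"x":-0.0008,"y":-0.0005,"z":0.0815,"spin":0,"hand":40}]' --grip_force 30

```text
time: 27.93
position: [474.4, 76.5, 178.9]
orientation: [-180.0, -0.0, -11.0]
ft_force: [-0.1, -0.1, 0.3]
width: 0.404
```

```bash
python3 plan.py 473.9,75.7,178,-11;  python3 - <<'E'
from h import *
p,d=robot.grab_frame("side");cv2.imwrite("pics/s6.png",cv2.resize(p[220:320,230:370,::-1],None,fx=4,fy=4))
E
```

```text
t 27.93 pos [474.4  76.5 178.9] yaw -11.0 w 0.404 q [  -6.   29.  -12.  121.   11.   30. -127.] F [-0.1 -0.1  0.3]
473.9,75.7,178,-11 x -0.0004 y 0.0009 z 0.0009 spin -0.001 rows 0.0
```

View pics/s6.png

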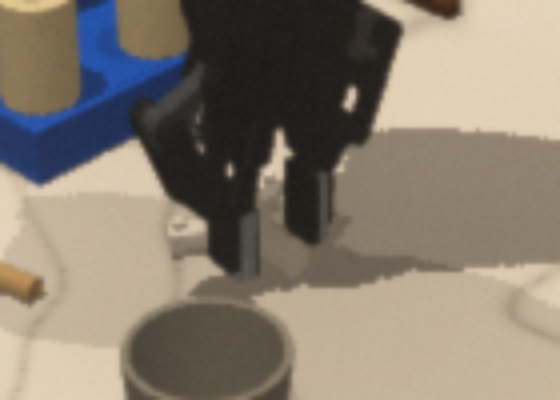

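The fingers straddle the arm near bench level at crop (270,240). Closing.

>>> send_rows --targets '[{"x":0,"y":0,"z":0,"spin":0,"hand":25},{"x":0,"y":0,"z":0,"spin":0,"hand":20},{"x":0,"y":0,"z":0,"spin":0,"hand":20}]'

```text
time: 28.23
position: [474.2, 76.6, 178.9]
orientation: [-180.0, -0.0, -11.0]
ft_force: [-0.4, -0.5, 0.7]
width: 0.2
```

>>> send_rows --targets '[{"x":0,"y":0,"z":0,"spin":0,"hand":2},{"x":0,"y":0,"z":0,"spin":0,"hand":2},{"x":0,"y":0,"z":0,"spin":0,"hand":2},{"x":0,"y":0,"z":0,"spin":0,"hand":2},{"x":0,"y":0,"z":0,"spin":0,"hand":2},{"x":0,"y":0,"z":0,"spin":0,"hand":2}]'

```text
time: 28.73
position: [474.2, 76.6, 178.8]
orientation: [180.0, -0.0, -11.0]
ft_force: [-1.6, -1.2, 5.2]
width: 0.13
```

```bash
python3 plan.py
```

```text
t 28.73 pos [474.2  76.6 178.8] yaw -11.0 w 0.13 q [  -6.   29.  -12.  121.   11.   30. -127.] F [-1.6 -1.2  5.2]
```

>>> send_rows --targets '[{"x":0,"y":0,"z":-0.008,"spin":0,"hand":2},{"x":0,"y":0,"z":-0.025,"spin":0,"hand":2},{"x":0,"y":0,"z":-0.05,"spin":0,"hand":2},{"x":0,"y":0,"z":-0.075,"spin":0,"hand":2},{"x":0,"y":0,"z":-0.095,"spin":0,"hand":2},{"x":0,"y":0,"z":-0.105,"spin":0,"hand":2},{"x":0,"y":0,"z":-0.11,"spin":0,"hand":2},{"x":0,"y":0,"z":-0.11,"spin":0,"hand":2},{"x":0,"y":0,"z":-0.11,"spin":0,"hand":2}]'

```text
time: 29.48
position: [473.7, 76.5, 287.7]
orientation: [180.0, 0.0, -11.0]
ft_force: [-0.0, 0.0, -0.9]
width: 0.126
```

```bash
python3 plan.py 559.5,319.4,289,10.3 559.5,319.4,185,10.3;  python3 - <<'E'
from h import *
p,d=robot.grab_frame("side");cv2.imwrite("pics/s7.png",cv2.resize(p[140:340,190:390,::-1],None,fx=3,fy=3))
E
```

```text
t 29.48 pos [473.7  76.5 287.7] yaw -11.0 w 0.126 q [  -3.   19.  -15.  117.    7.   45. -122.] F [-0.   0.  -0.9]
559.5,319.4,289,10.3 x 0.0378 y -0.2548 z -0.0013 spin -0.372 rows 6.2
559.5,319.4,185,10.3 x 0.0000 y 0.0000 z 0.1040 spin -0.000 rows 2.5
```

View pics/s7.png

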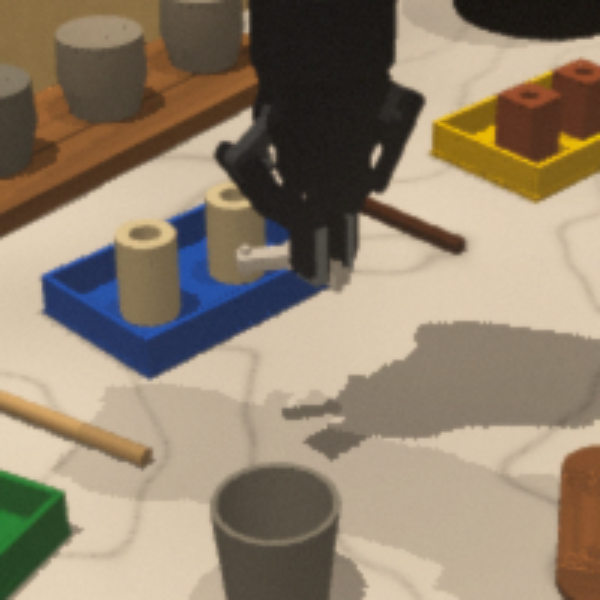

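The stilt is held level, with an arm showing at crop (265,258). Carrying it to the green tray.

>>> send_rows --targets '[{"x":0.002,"y":-0.0135,"z":0,"spin":-0.02,"hand":2},{"x":0.0066,"y":-0.0446,"z":0,"spin":-0.065,"hand":2},{"x":0.012,"y":-0.081,"z":0,"spin":-0.118,"hand":2},{"x":0.0175,"y":-0.118,"z":0,"spin":-0.172,"hand":2},{"x":0.023,"y":-0.155,"z":0,"spin":-0.226,"hand":2},{"x":0.0285,"y":-0.192,"z":0,"spin":-0.28,"hand":2},{"x":0.0335,"y":-0.226,"z":0,"spin":-0.33,"hand":2},{"x":0.0368,"y":-0.248,"z":0,"spin":-0.362,"hand":2},{"x":0.0378,"y":-0.2548,"z":0,"spin":-0.372,"hand":2},{"x":0.0378,"y":-0.2548,"z":0,"spin":-0.372,"hand":2}]'

```text
time: 30.37
position: [559.1, 322.5, 286.6]
orientation: [-179.9, 0.1, 10.5]
ft_force: [-0.4, -0.3, -0.0]
width: 0.127
```

>>> send_rows --targets '[{"x":0,"y":0,"z":0,"spin":0,"hand":2},{"x":0,"y":0,"z":0,"spin":0,"hand":2},{"x":0,"y":0,"z":0,"spin":0,"hand":2},{"x":0,"y":0,"z":0,"spin":0,"hand":2}]'

```text
time: 30.7
position: [560.0, 318.1, 288.6]
orientation: [180.0, -0.0, 10.2]
ft_force: [-1.0, -0.7, -0.5]
width: 0.126
```

```bash
python3 plan.py 559.5,319.4,185,10.3
```

```text
t 30.7 pos [560.  318.1 288.6] yaw 10.2 w 0.126 q [ -20.   33.  -20.   94.   13.   55. -124.] F [-1.  -0.7 -0.5]
559.5,319.4,185,10.3 x -0.0003 y -0.0013 z 0.1036 spin -0.002 rows 2.5
```

>>> send_rows --targets '[{"x":0,"y":0,"z":0.02,"spin":0,"hand":2},{"x":0,"y":0,"z":0.045,"spin":0,"hand":2},{"x":0,"y":0,"z":0.07,"spin":0,"hand":2},{"x":0,"y":0,"z":0.088,"spin":0,"hand":2},{"x":0,"y":0,"z":0.097,"spin":0,"hand":2},{"x":0,"y":0,"z":0.101,"spin":0,"hand":2},{"x":0,"y":0,"z":0.103,"spin":0,"hand":2},{"x":0,"y":0,"z":0.1035,"spin":0,"hand":2},{"x":0,"y":0,"z":0.1035,"spin":0,"hand":2},{"x":0,"y":0,"z":0.1035,"spin":0,"hand":2}]'

```text
time: 31.53
position: [560.2, 319.7, 186.1]
orientation: [-180.0, -0.1, 10.3]
ft_force: [0.1, -0.6, -1.0]
width: 0.13
```

```bash
python3 plan.py 559.5,319.4,184,10.3
```

```text
t 31.53 pos [560.2 319.7 186.1] yaw 10.3 w 0.13 q [ -22.   41.  -18.   97.   16.   44. -127.] F [ 0.1 -0.6 -1. ]
559.5,319.4,184,10.3 x -0.0008 y 0.0002 z 0.0021 spin -0.000 rows 0.1
```

Lowering the last 2 mm, then releasing to a narrow opening and rising straight up.

>>> send_rows --targets '[{"x":0,"y":0,"z":0.001,"spin":0,"hand":2},{"x":0,"y":0,"z":0.002,"spin":0,"hand":2},{"x":0,"y":0,"z":0.002,"spin":0,"hand":2},{"x":0,"y":0,"z":0.002,"spin":0,"hand":25},{"x":0,"y":0,"z":0.002,"spin":0,"hand":40},{"x":0,"y":0,"z":0.002,"spin":0,"hand":40},{"x":0,"y":0,"z":0.002,"spin":0,"hand":40},{"x":0,"y":0,"z":0.002,"spin":0,"hand":40}]'

```text
time: 32.2
position: [559.8, 319.4, 182.7]
orientation: [180.0, 0.0, 10.3]
ft_force: [-0.4, 0.1, -1.1]
width: 0.395
```

>>> send_rows --targets '[{"x":0,"y":0,"z":-0.01,"spin":0,"hand":40},{"x":0,"y":0,"z":-0.03,"spin":0,"hand":40},{"x":0,"y":0,"z":-0.065,"spin":0,"hand":40},{"x":0,"y":0,"z":-0.1,"spin":0,"hand":40},{"x":0,"y":0,"z":-0.135,"spin":0,"hand":40},{"x":0,"y":0,"z":-0.165,"spin":0,"hand":40},{"x":0,"y":0,"z":-0.18,"spin":0,"hand":40},{"x":0,"y":0,"z":-0.18,"spin":0,"hand":40}]'

```text
time: 32.87
position: [560.4, 320.2, 368.6]
orientation: [-179.8, -0.4, 10.3]
ft_force: [0.5, 0.2, 0.6]
width: 0.396
```

>>> send_rows --targets '[{"x":-0.01,"y":0.02,"z":0,"spin":0,"hand":40},{"x":-0.025,"y":0.05,"z":0,"spin":0,"hand":40},{"x":-0.04,"y":0.085,"z":0,"spin":0,"hand":40},{"x":-0.055,"y":0.12,"z":0,"spin":0,"hand":40},{"x":-0.07,"y":0.15,"z":0,"spin":0,"hand":40},{"x":-0.08,"y":0.17,"z":0,"spin":0,"hand":40},{"x":-0.08,"y":0.17,"z":0,"spin":0,"hand":40},{"x":-0.08,"y":0.17,"z":0,"spin":0,"hand":40},{"x":-0.08,"y":0.17,"z":0,"spin":0,"hand":40}]'

```text
time: 33.62
position: [511.5, 138.6, 363.0]
orientation: [-180.0, -0.0, 10.3]
ft_force: [-0.4, 0.2, -0.3]
width: 0.4
```

```bash
python3 plan.py;  python3 - <<'E'
from h import *
p,d=robot.grab_frame("side");cv2.imwrite("pics/s8.png",p[:,:,::-1])
c=cloud("side",d)
p,d=robot.grab_frame("top");np.savez("top2.npz",p=p,d=d);cv2.imwrite("pics/t2.png",p[:,:,::-1])
c=cloud("top",d)
for n,x,y,lo,hi in [("rB",635.5,-36,45,80),("rA",646.5,39,45,80),("sA",562,-379,40,75),("sB",573,-314,40,75),("stilt",570,321,12,29),("cup",410,205,45,80)]:
    m=(abs(c[...,0]-x)<36)&(abs(c[...,1]-y)<36 if n!="cup" else abs(c[...,1]-y)<60)&(c[...,2]>lo)&(c[...,2]<hi)
    if n=="stilt": m&=p.min(-1)>120
    P=c[m]
    if len(P)>5: print(n,len(P),P.mean(0).round(1),"zmed",np.median(P[:,2]).round(1),"z5-95",np.percentile(P[:,2],[5,95]).round(1),"rect",np.round(cv2.minAreaRect(P[:,:2].astype(np.float32))[1],1))
    else: print(n,"hidden")
E
```

```text
t 33.62 pos [511.5 138.6 363. ] yaw 10.3 w 0.4 q [  -4.   18.  -21.  106.    8.   57. -107.] F [-0.4  0.2 -0.3]
rB 335 [633.6 -35.4  62.3] zmed 64.0 z5-95 [49.7 68.1] rect [38.6 39.1]
rA 335 [645.3  39.1  62.7] zmed 64.6 z5-95 [48.7 68.3] rect [39.2 38.6]
sA 422 [ 560.9 -376.9   53.2] zmed 54.2 z5-95 [43.1 58.1] rect [38.2 37.7]
sB 412 [ 571.5 -311.8   53.2] zmed 54.2 z5-95 [43.2 58. ] rect [38.  37.2]
stilt 187 [572.1 331.6  19.9] zmed 19.7 z5-95 [15.8 23.9] rect [65.3 17.6]
cup 7 [397.2 231.2  64.4] zmed 64.0 z5-95 [62.1 67.9] rect [16.8  2.1]
```

View pics/s8.png

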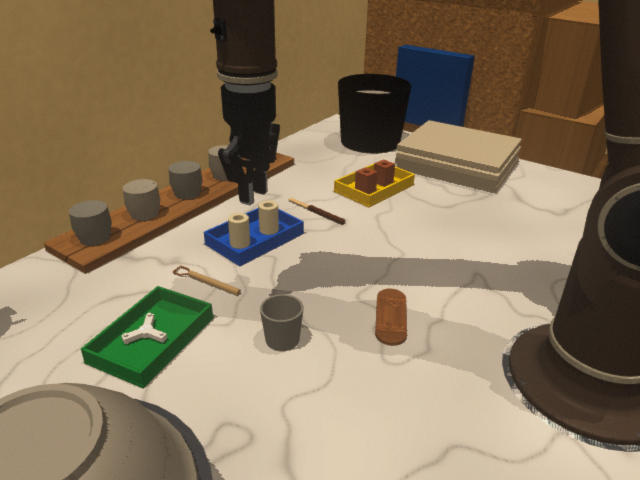

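View pics/t2.png

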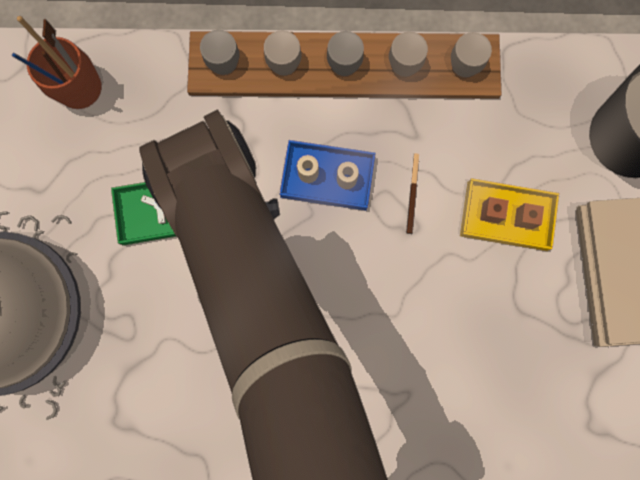

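Both views show rounds upright in blue at (307,168) and (347,175), squares upright in yellow at (495,209) and (530,214), and the stilt flat in green at (148,330) in the side view. The cup still appears at (282,320). I'll compare its pixels with the first frame, then hand in.

Run:
```python
from h import *
a=np.load("side0.npz")["p"];b=cv2.imread("pics/s8.png")[:,:,::-1]
g=[cv2.cvtColor(np.ascontiguousarray(q[290:355,255:310]),cv2.COLOR_RGB2GRAY).astype(np.float32) for q in(a,b)]
print("cup shift px",cv2.phaseCorrelate(*g,cv2.createHanningWindow(g[0].shape[::-1],cv2.CV_32F)))
s=robot.sense();print(s["time"],np.abs(s["joint_velocities"]).max());robot.close_job()
```

```text
cup shift px ((0.018077897932503362, -0.020135839264533217), 0.8408761752976311)
33.7167 0.29701928747106615
the job is handed in; nothing more can be done
```

I put the kiln furniture away in the order asked: both round props upright in the blue tray, both square props upright in the yellow tray, then the stilt flat in the green tray. I handed the job in at 33.7 s with the gripper clear of everything. No verdict is reported.

What the last checks showed:
- **Round props:** their tops read about 64–65 mm, against an expected 65, and the side view shows both upright.
- **Square props:** their tops read about 54 mm, against an expected 55, and the side view shows both upright.
- **Stilt:** its top reads about 19.7 mm, against an expected 19, and the side view shows it flat. The top camera saw only part of it because the arm was in the way.
- **Cup:** comparing the first and last side pictures, it shifted less than 0.03 pixels. The arm also hid it from the top camera, so that check rests on the side view alone.
- **Forces:** the highest wrist force component printed was about 7 N.

The depth reading put the fingertips a few millimetres lower than I expected at that opening. I therefore gripped the stilt a little higher than planned, and the grip held.

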